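# Clear the cement test bench: specimens, weights and mould to their places

## Robot

A 6-joint arm with a two-finger parallel gripper is mounted at the origin on the work surface. World frame = base frame: x ahead of the robot, y to its left, z up, the work surface at z = 0. Lengths are in m, angles in rad, forces in N, time in s.
With the tool pointing down it reaches from about 0.35 to 0.775 m from the base axis. Payload 7.3 kg.
Tool frame: the origin (TCP) lies on the centre line of the jaws, within the pads' length; the fingertips stand 17 mm ahead of it and the grasp point (between the pads) lies 2 mm behind it (robot.tcp_to_tips is the distance from the TCP to the fingertips, in m); z points along the fingers, y is the line along which they close (so a half turn about z gives the same grasp; the last joint's range is limited). The gripper opens to 92 mm and grips with 3 to 60 N. Pads are 19 mm wide; open, the fingers measure 130 mm over their backs; the gripper's body (75 mm by 190 mm) begins 47 mm behind the grasp point.
Start: joints at [-1.364, 0.342, 1.524, -0, 1.275, -0.146], TCP at [0.181, -0.493, 0.244] pointing down, gripper open.
Joint ranges: [-2.53, 2.53], [-0.77, 2.02], [0.04, 2.7], [-1, 4.14], [0.28, 2.66], [-3.11, 3.11]. Speed limits (rad/s): [2.57, 2.57, 3.14, 3.14, 3.14, 3.14].

## Interface

Orientations are given as [roll, pitch, yaw] about the fixed x, y, z axes, in that order (R = Rz(yaw) Ry(pitch) Rx(roll)).
In Python, from cell import robot gives the robot as it stands. The module is installed in compiled form; this text tells all that it offers.
- The arm moves only by the tool carry_out, never from a script. Its argument "commands" is a list of rows, each a list of 3 entries, a list of its own where there are three numbers: the shift along the tool's x, y, z in m, then the turn about the tool's z in rad, then the opening, from 0 (shut) to 1 (fully open). In form: [[[dx, dy, dz], yaw, claw], ...]. A call has 1 to 20 rows; each row shifts and turns the commanded pose from where the row before left it, along the tool's axes as they then stand; what a row does not reach is not made up. A row lasts 1/8 s, in which the tool goes at most 62.5 mm and 10.7 degrees, less where a joint would pass 70% of its speed; a pose out of reach is approached as far as the arm can. A call is refused whole if a number of a shift passes 0.0625 or a number of a turn 0.188, either way. A call with a gripper value outside its range is refused whole. The fingers move at their own pace and stop on an object; "newtons" is the grip in N (left out, the last holds). Time passes only in rows, so rows that do not move let the fingers close. It gives the time, the measured TCP pose, the force, the opening and the grip force at its end, in the units of the state.
- robot.observe(): the state, without advancing time (a new reading comes with each control period).
- robot.read_camera(name): name is "side" or "top"; returns a dict with "pixels" (400x640x3 uint8, red, green, blue), "fx", "fy", "cx", "cy" (pixels), "view" (4x4, takes a point from world to camera coordinates). Camera axes: x right, y up, looking along -z (the intrinsics and any distortion apply to the point x, -y, -z); pixel columns grow to the right and rows downward; lengths in m; the calibration is good to about 2 mm. A picture is of the moment at which its call begins. There is no depth.
- robot.hand_in(): hands the job in; it is judged then, once.
Trained networks look in a picture, given as the dict that the camera call returned (one of the last four; its "shot" number tells which), for a name from the list of things; names that differ only in an ending like _2 or _b are one class to them, and where a whole thing is asked for, a point or a joint stands for the part that bears it (a point fixed in the world has none). Each returns a list of dicts, best first, with "p" (0 to 1); they miss things now and then, are a little off and sometimes report something else, mostly with a low value. They report only what shows in the picture. A call takes as long as a camera call. They do not tell look-alikes from the thing itself.
- robot.find_in(picture, name): "at" ([column, row] in pixels, amid what is visible of it).
- robot.tip_of(picture, name): "at" ([column, row] in pixels: a listed point, or the origin of a listed thing).
The state is a dict: "time": time; "qpos": joint angles; "qvel": joint speeds; "joint_efforts": joint torques, N m; "tool_pos": TCP position; "tool_rot": TCP orientation; "contact_force": force on the tool from outside, world axes, zero at the start; "torque": the same for the moment, N m; "opening": finger opening in m; "grip_force": force on a finger pad.
Only numpy, scipy, OpenCV 4.12 (cv2) and the standard library are available. Lean on these libraries where they do the work, as an engineer would, in place of code of your own. Each camera call takes 0.05 s, during which the arm holds its last target. There are 200 camera calls.

## Task

Tidy up after the cement test: stand both grey cement cylinders upright in the white pan, put the two brass weights back upright in the wooden tray, the larger one in the larger bay and the smaller one in the smaller bay, and stand the brass mould with the two needles upright in the middle of the little glass plate. Do not knock any of them over, leave the spatula and the caliper where they lie, and let go of everything at the end.

Things in the scene. Friction and masses are not known exactly. Their poses are not given: they have to be found in the camera images.
- pan: Fixed white enamel pan, open on top, the specimens' place: 130 (its x) x 160 (its y) mm outside, 40 mm tall, walls and floor 5 mm thick. Origin: centre of its underside on the bench; z up.
- weight_tray: Fixed low wooden tray for the weights with two bays: 74 (its x) x 130 (its y) mm outside, 18 mm tall, walls 6 mm, floor 6 mm thick (bays 12 mm deep). The larger bay is 62 x 62 mm, its centre at own y = -28 mm; the smaller bay is 62 (x) x 50 (y) mm, its centre at own y = +34 mm; both at own x = 0. Origin: centre of its underside on the bench; z up.
- glass_plate: Fixed square greenish glass plate, 60 x 60 mm, 6 mm thick, the mould's place. Origin: centre of its underside on the bench; z up.
- specimen_a_center (a point): Plain grey hardened-cement cylinder, standing upright, 38 mm diameter, 76 mm tall, about 180 g; identical to the other. The point is its centre, 38 mm above its base; z along its axis.
- specimen_b_center (a point): The second grey cement cylinder, the same size: 38 mm diameter, 76 mm tall; the point is its centre, 38 mm above its base.
- weight_large_center (a point): Larger brass balance weight (500 g), standing: body 40 mm diameter up to 42 mm, a 16 mm neck, then a round knob of 24 mm diameter from 50 to 64 mm above its base. The point is on its axis half-way up, 32 mm above its base.
- weight_small_center (a point): Smaller brass balance weight (200 g), standing: body 30 mm diameter up to 28 mm, a 12 mm neck, then a round knob of 20 mm diameter from 34 to 46 mm above its base. The point is on its axis half-way up, 23 mm above its base.
- mould_center (a point): Brass soundness mould filled with hard cement: a round body of 36 mm diameter, 30 mm tall, about 130 g, standing, with two parallel thin brass needles (3 mm thick, 16 mm apart) that stick out level at half its height along its own -x, to 150 mm from its axis. The point is on the round body's axis, 15 mm above its base; z up. At the start the needles point roughly towards the robot (within 0.5 rad). Its balance point is 4 mm from the axis towards the needles.
- spatula: Bystander to leave alone: a straight steel spatula (palette knife) with a black handle, lying loose on the bench along x, 200 mm long, 26 mm wide, 14 mm tall. Origin: its middle, on the bench.
- caliper: Bystander to leave alone: a steel digital caliper with a green slide lying loose along x, 170 mm long, up to 40 mm wide, 12 mm tall. Origin: its middle, on the bench. (A small steel tin, 34 mm tall, and a rubber block stand on the bench too.)
Mind the look-alikes: they are no part of the job. Leave any green, pink or red look-alike of the part that bears weight_large_center alone.

How it is judged:
By the outcome, as a careful person would: the job done as asked, in the order asked, and still so for the second after the job is handed in, with the robot touching nothing.
It also fails if it takes over 109 s, if anything falls off the work surface, if the arm or the gripper's body presses on something with over 40 N, if the wrist force passes 120 N, or if a joint passes its speed limit or range.

## Working session

There is one attempt and no reset: what is moved stays moved. The work goes in short steps, Python scripts to look and compute and a tool call to move; the robot and the scene stay as the last step left them, time stands still between calls to the robot, and variables do not carry over. Pictures are saved under pics/ and viewed, at most 14 in all, crops included, and the job is handed in when it is done.

Besides the shell and the picture viewer there is one more tool, called after ">>>" as name([rows], argument=value, ...), one row to a line, values as JSON. carry_out: Moves the arm, as the interface text tells. Its arguments: {"type":"object","properties":{"commands":{"type":"array"},"newtons":{"type":"number"}},"required":["commands"]}

```bash
mkdir -p pics
cat > h.py <<'E'
import numpy as np, cv2
from cell import robot
def cam(n): return robot.read_camera(n)
def save(p,f): cv2.imwrite('pics/'+f,p["pixels"][:,:,::-1])
def world(p,uv,z):
    V=np.array(p["view"]);R=V[:3,:3];t=V[:3,3]
    d=np.array([(uv[0]-p["cx"])/p["fx"],-(uv[1]-p["cy"])/p["fy"],-1.])
    o=-R.T@t;d=R.T@d
    return o+d*(z-o[2])/d[2]
def proj(p,X):
    c=np.array(p["view"])[:3]@np.append(X,1.)
    return np.array([p["cx"]-p["fx"]*c[0]/c[2],p["cy"]+p["fy"]*c[1]/c[2]])
H=dict(pan=0,weight_tray=0,glass_plate=0,specimen_a_center=.038,weight_large_center=.032,weight_small_center=.023,mould_center=.015,spatula=0,caliper=0)
E
python3 - <<'E'
from h import *
np.set_printoptions(precision=3,suppress=True)
for n in("top","side"):
    p=cam(n);save(p,n+'0.png');print(n,[k for k in p], -np.array(p["view"])[:3,:3].T@np.array(p["view"])[:3,3])
    for k,z in H.items():
        for r in robot.tip_of(p,k)[:4]:
            print(k,round(r["p"],2),np.round(r["at"]),world(p,r["at"],z)[:2])
print(robot.observe())
E
```

```text
top ['pixels', 'fx', 'fy', 'cx', 'cy', 'view', 'shot'] [ 0.42  -0.003  1.093]
pan 0.76 [160. 173.] [0.531 0.327]
weight_tray 0.83 [320. 125.] [ 0.634 -0.018]
glass_plate 0.66 [446. 169.] [ 0.535 -0.289]
specimen_a_center 0.66 [364. 218.] [ 0.43  -0.107]
weight_large_center 0.89 [262. 217.] [0.435 0.105]
weight_large_center 0.88 [285. 255.] [0.355 0.057]
weight_large_center 0.71 [248. 260.] [0.347 0.134]
weight_large_center 0.65 [283. 180.] [0.511 0.061]
weight_small_center 0.68 [181. 252.] [0.363 0.275]
spatula 0.71 [239. 137.] [0.608 0.157]
caliper 0.88 [382. 135.] [ 0.609 -0.154]
side ['pixels', 'fx', 'fy', 'cx', 'cy', 'view', 'shot'] [0.188 0.852 0.859]
pan 0.88 [270. 326.] [0.521 0.33 ]
pan 0.31 [348. 211.] [ 0.48  -0.052]
weight_tray 0.84 [287. 206.] [ 0.635 -0.019]
weight_tray 0.63 [355. 155.] [ 0.535 -0.288]
glass_plate 0.82 [359. 153.] [ 0.528 -0.301]
glass_plate 0.37 [372. 186.] [ 0.45  -0.164]
specimen_a_center 0.58 [371. 188.] [ 0.439 -0.112]
specimen_a_center 0.32 [267. 324.] [0.515 0.35 ]
weight_large_center 0.87 [345. 250.] [0.436 0.109]
weight_large_center 0.68 [384. 246.] [0.356 0.07 ]
weight_large_center 0.61 [385. 266.] [0.338 0.126]
weight_large_center 0.58 [321. 228.] [0.511 0.058]
weight_small_center 0.68 [355. 319.] [0.359 0.273]
mould_center 0.75 [414. 163.] [ 0.363 -0.281]
spatula 0.73 [271. 254.] [0.604 0.147]
caliper 0.8 [316. 176.] [ 0.609 -0.16 ]
{'time': 1.0, 'qpos': array([-1.364,  0.342,  1.524, -0.   ,  1.275, -0.146]), 'qvel': array([-0.001,  0.002, -0.002, -0.001,  0.001, -0.   ]), 'joint_efforts': array([ -0.004, -43.116, -24.448,   0.072,   0.048,   0.   ]), 'tool_pos': array([ 0.181, -0.493,  0.244]), 'tool_rot': array([3.141, 0.   , 0.353]), 'contact_force': array([ 0.36 ,  0.195, -0.141]), 'torque': array([0.039, 0.03 , 0.015]), 'grip_force': 0.0, 'opening': 0.09167303323530228}
```

View pics/top0.png

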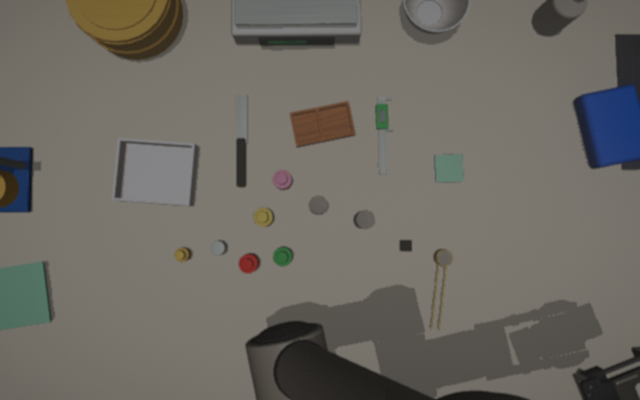

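View pics/side0.png

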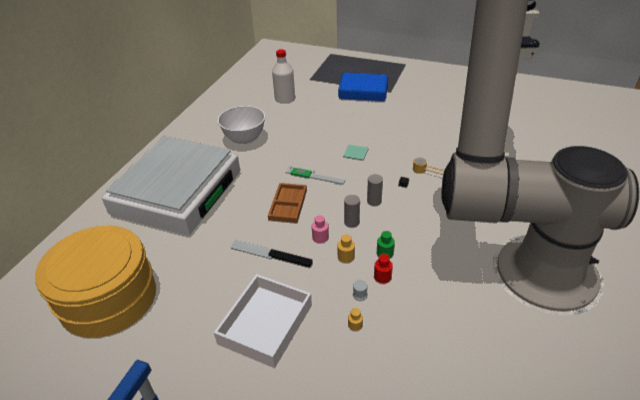

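Yellow weight at top (262,217) is the brass large weight. The pink (283,180), green (284,256) and red (248,262) ones are look-alikes. The small yellow weight is at (182,254), the cylinders at (318,205) and (364,219), and the mould at (443,258). I'll confirm in an enlarged crop.

Run:
```python
from h import *
np.set_printoptions(precision=4,suppress=True)
p=cam("top");im=p["pixels"][:,:,::-1]
c=cv2.resize(im[100:230,235:360],None,fx=4.5,fy=4.5,interpolation=cv2.INTER_CUBIC);cv2.imwrite('pics/crop1.png',c)
hsv=cv2.cvtColor(np.ascontiguousarray(im),cv2.COLOR_BGR2HSV)
def seg(name,box,lo,hi,z):
    x0,y0,x1,y1=box;m=cv2.inRange(hsv[y0:y1,x0:x1],lo,hi)
    n,l,s,ce=cv2.connectedComponentsWithStats(m);i=1+np.argmax(s[1:,4])
    yx=np.argwhere(l==i);pts=(yx[:,::-1]+[x0,y0])
    W=np.array([world(p,q,z)[:2] for q in pts])
    r=cv2.minAreaRect((W*1000).astype(np.float32));print(name,s[i,4],'px mean',pts.mean(0),'W',W.mean(0),'rect',r)
seg('tray',(280,90,365,155),(3,100,30),(20,255,255),.018)
seg('plate',(425,145,475,190),(60,40,50),(95,255,255),.006)
seg('pan',(105,130,205,215),(0,0,125),(180,30,255),.03)
seg('wl',(245,200,280,235),(15,110,60),(35,255,255),.05)
seg('ws',(170,240,195,268),(10,110,60),(35,255,255),.04)
seg('mould',(425,240,465,335),(10,60,60),(35,255,255),.015)
for b in [(305,190,335,220),(350,205,380,233),(430,247,456,270),(210,237,230,258),(398,238,414,252)]:
    print(b,hsv[(b[1]+b[3])//2,(b[0]+b[2])//2],hsv[b[1],b[0]])
for k in("specimen_a_center","mould_center"):
    print(k,[(round(r["p"],2),np.round(r["at"],1)) for r in robot.find_in(p,k)[:4]])
s=cam("side")
for k in("specimen_a_center","mould_center"):
    print(k,[(round(r["p"],2),np.round(r["at"],1)) for r in robot.find_in(s,k)[:4]])
# edge points of pan corners guess
for X in[(.53,.327,.04),(.435,.105,.064)]:print(proj(p,X),proj(s,X))
```

```text
tray 1989 px mean [322.1408 123.5123] W [ 0.633  -0.0228] rect ((633.0982055664062, -22.903717041015625), (72.4507827758789, 127.09487915039062), 10.968432426452637)
plate 712 px mean [448.4298 167.889 ] W [ 0.5364 -0.2937] rect ((536.2223510742188, -293.8264465332031), (58.09034729003906, 56.230167388916016), 89.48448181152344)
pan 3711 px mean [157.4775 174.0555] W [0.5265 0.3236] rect ((526.6109619140625, 324.5716552734375), (140.95127868652344, 118.86991882324219), 85.76757049560547)
wl 261 px mean [263.1303 216.6475] W [0.4349 0.1006] rect ((434.9763488769531, 100.48873901367188), (36.7005500793457, 34.65480422973633), 63.12113952636719)
ws 154 px mean [182.013  254.0649] W [0.3599 0.2684] rect ((359.990234375, 268.39013671875), (28.830944061279297, 24.500329971313477), 89.42601013183594)
mould 367 px mean [439.0681 285.4687] W [ 0.2876 -0.2649] rect ((280.5202331542969, -269.36273193359375), (38.59951400756836, 166.96670532226562), 85.30118560791016)
(305, 190, 335, 220) [15 27 96] [ 18  27 125]
(350, 205, 380, 233) [13 24 95] [ 19  28 126]
(430, 247, 456, 270) [15 26 98] [ 20  25 124]
(210, 237, 230, 258) [ 68   8 127] [ 18  26 126]
(398, 238, 414, 252) [18 28 46] [ 19  28 126]
specimen_a_center [(0.82, array([365.9, 221.8]))]
mould_center [(0.73, array([443.3, 257.6]))]
specimen_a_center [(0.91, array([375.5, 187.3]))]
mould_center [(0.62, array([416.9, 165. ]))]
[154.4    171.8909] [264.8702 311.6664]
[260.2743 216.5054] [345.5089 238.5681]
```

View pics/crop1.png

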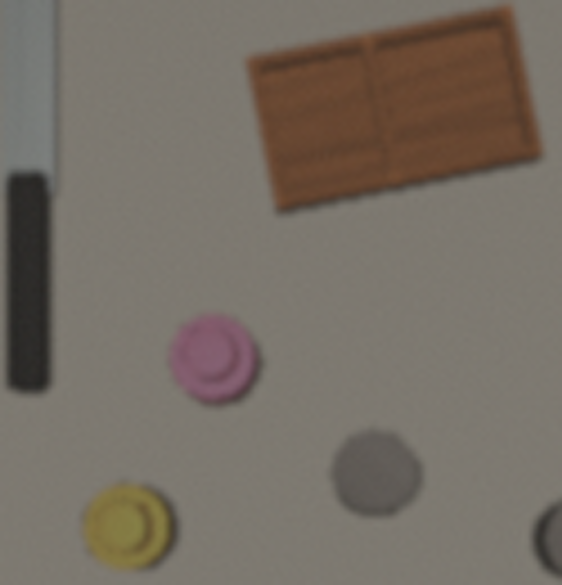

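The crop confirms it: the brass weight is the yellow one (crop 128,527), beside the pink look-alike. The tray's divider sits left of centre, so the larger bay is on the right (−y) and the tray yaw is about +0.19.

Run:
```python
from h import *
np.set_printoptions(precision=4,suppress=True)
p=cam("top");im=np.ascontiguousarray(p["pixels"][:,:,::-1]);g=cv2.cvtColor(im,cv2.COLOR_BGR2GRAY)
def circ(c,r0,r1,z,h=22):
    x,y=c;w=cv2.resize(g[y-h:y+h,x-h:x+h],None,fx=8,fy=8,interpolation=cv2.INTER_CUBIC)
    q=cv2.HoughCircles(cv2.GaussianBlur(w,(9,9),0),cv2.HOUGH_GRADIENT,1,300,param1=60,param2=8,minRadius=int(r0*8),maxRadius=int(r1*8))[0][0]
    uv=(q[0]/8+x-h-.44,q[1]/8+y-h-.44);print(c,uv,q[2]/8,world(p,uv,z))
print(p["fx"])
circ((318,205),8,12,.07);circ((364,219),8,12,.07);circ((443,258),7,11,.03);circ((263,217),8,12,.042);circ((182,254),5,9,.028)
hsv=cv2.cvtColor(im,cv2.COLOR_BGR2HSV)
m=cv2.inRange(hsv[270:335,425:465],(10,60,60),(35,255,255));yx=np.argwhere(m)
W=np.array([world(p,(b+425,a+270),.015)[:2] for a,b in yx],np.float32)
print(len(W),cv2.fitLine(W,cv2.DIST_L2,0,.01,.01).ravel())
c=cv2.resize(im[230:345,395:495],None,fx=5,fy=5);cv2.imwrite('pics/crop2.png',c)
```

```text
508.36832998306033Traceback (most recent call last):
  File "<stdin>", line 9, in <module>
  File "<stdin>", line 6, in circ
TypeError: 'NoneType' object is not subscriptable
```

>>> carry_out([
  [[0.055,0,0],0.177,0.65],
  [[0.06,0,0],0.176,0.65],
  [[0.044,-0.044,0],0,0.65],
  [[0.044,-0.044,0],0,0.65],
  [[0.03,-0.044,0],0,0.65],
  [[0.02,-0.044,0],0,0.65],
  [[0.01,-0.044,0],0,0.65],
  [[0,-0.044,0],0,0.65],
], newtons=25)

```text
time: 2.35
tool_pos: [0.4336, -0.1968, 0.2437]
tool_rot: [3.142, -0.0, 0.012]
contact_force: [-0.6, -0.6, 0.1]
opening: 0.0597
grip_force: 0.0
```

Run:
```python
from h import *
np.set_printoptions(precision=4,suppress=True)
p=cam("top");save(p,'top1.png')
im0=cv2.imread('pics/top0.png');g=cv2.cvtColor(im0,cv2.COLOR_BGR2GRAY)
def blob(c,z,h=15):
    x,y=c;w=cv2.GaussianBlur(g,(3,3),0)[y-h:y+h,x-h:x+h];t,m=cv2.threshold(w,0,255,cv2.THRESH_OTSU|cv2.THRESH_BINARY_INV)
    n,l,s,ce=cv2.connectedComponentsWithStats(m);i=l[h,h];uv=ce[i]+[x-h,y-h]
    print(c,uv,s[i],t,world(p,uv,z))
blob((318,205),.07);blob((364,219),.07);blob((443,257),.03,12)
hsv=cv2.cvtColor(im0,cv2.COLOR_BGR2HSV)
m=cv2.inRange(hsv[272:335,425:465],(10,60,60),(35,255,255));yx=np.argwhere(m)
W=np.array([world(p,(b+425,a+272),.015)[:2] for a,b in yx],np.float32)
print(len(W),cv2.fitLine(W,cv2.DIST_L2,0,.01,.01).ravel())
a=cv2.resize(im0[185:240,295:395],None,fx=6,fy=6,interpolation=cv2.INTER_CUBIC)
b=cv2.resize(im0[235:275,400:500],None,fx=6,fy=6,interpolation=cv2.INTER_CUBIC);cv2.imwrite('pics/crop2.png',np.vstack([a,b]))
```

```text
(318, 205) [318.1266 205.0854] [  5   6  21  19 316] 106.0 [ 0.4567 -0.012   0.07  ]
(364, 219) [363.261  219.2434] [  4   6  22  19 341] 104.0 [ 0.4274 -0.1024  0.07  ]
(443, 257) [441.7085 257.6407] [  2   3  19  21 295] 104.0 [ 0.3465 -0.2682  0.03  ]
235 [ 0.9898 -0.1423  0.2571 -0.2616]
```

View pics/crop2.png

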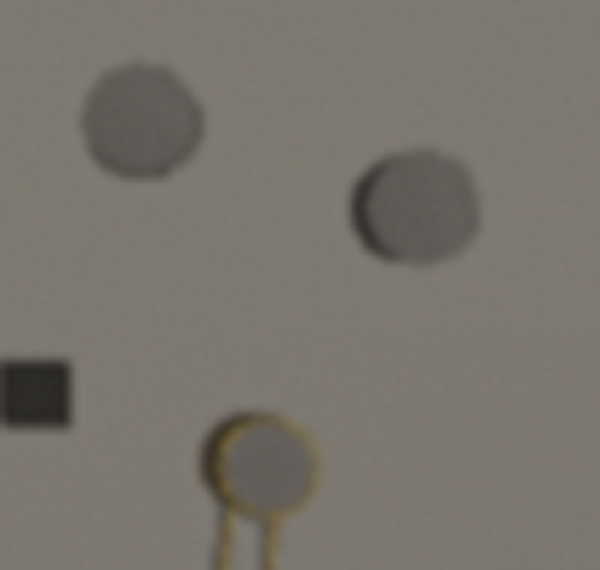

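>>> carry_out([
  [[-0.002,-0.045,0],0,0.65],
  [[-0.002,-0.045,0.03],0,0.65],
  [[0,0,0.05],0,0.65],
  [[0,0,0],0,0.65],
  [[0,0,0],0,0.65],
])

```text
time: 3.02
tool_pos: [0.429, -0.1092, 0.1651]
tool_rot: [3.141, -0.002, 0.011]
contact_force: [0.2, -0.7, 0.4]
opening: 0.0598
grip_force: 0.0
```

>>> carry_out([
  [[0,-0.003,0.055],0.011,0.65],
  [[0,0,0.045],0,0.65],
  [[0,0,0.013],0,0.65],
  [[0,0,0],0,0.65],
  [[0,0,0],0,0.3],
  [[0,0,0],0,0.2],
  [[0,0,0],0,0.2],
  [[0,0,0],0,0.2],
])

```text
time: 4.03
tool_pos: [0.4287, -0.1057, 0.0517]
tool_rot: [3.141, -0.002, 0.001]
contact_force: [-1.2, -0.7, 8.4]
opening: 0.0375
grip_force: 25.0
```

>>> carry_out([
  [[0,0,-0.03],0,0.2],
  [[0,0,-0.06],0,0.2],
  [[0.006,-0.02,-0.02],0,0.2],
  [[0.014,-0.045,0],0,0.2],
  [[0.014,-0.047,0],0,0.2],
  [[0.014,-0.047,0],0,0.2],
  [[0.014,-0.047,0],0,0.2],
  [[0.014,-0.047,0],0,0.2],
  [[0.014,-0.047,0],0,0.2],
  [[0.014,-0.047,0],0,0.2],
  [[0.014,-0.047,0],0,0.2],
  [[0.008,-0.035,0],0,0.2],
  [[0,0,0],0,0.2],
  [[0,0,0],0,0.2],
])

```text
time: 5.78
tool_pos: [0.5532, 0.323, 0.1601]
tool_rot: [3.14, 0.001, 0.001]
contact_force: [-0.5, 0.0, -2.1]
opening: 0.0376
grip_force: 25.0
```

Run:
```python
from h import *
s=cam("side");save(s,'side1.png');t=cam("top");save(t,'top2.png')
a=s["pixels"][190:390,160:400,::-1];cv2.imwrite('pics/c3.png',np.hstack([cv2.resize(a,(480,400)),cv2.resize(t["pixels"][100:260,80:208,::-1],(320,400))]))
o=robot.observe();print(o["tool_pos"],o["tool_rot"])
```

```text
[0.55353818 0.32247501 0.16062834] [ 3.14090563e+00  6.90367487e-04 -3.20017354e-04]
```

View pics/c3.png

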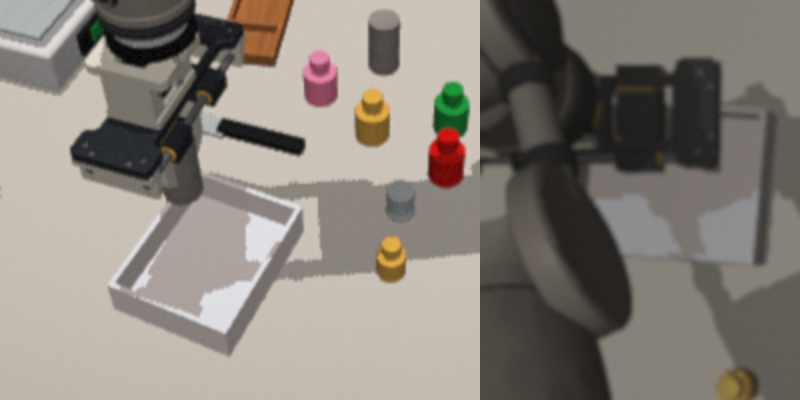

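>>> carry_out([
  [[0.001,0,0.03],0,0.2],
  [[0,0,0.04],0,0.2],
  [[0,0,0.025],0,0.2],
  [[0,0,0.006],0,0.2],
  [[0,0,0.003],0,0.2],
  [[0,0,0],0,0.2],
  [[0,0,0],0,0.2],
])

```text
time: 6.75
tool_pos: [0.5553, 0.3239, 0.0579]
tool_rot: [-3.141, -0.002, 0.001]
contact_force: [-0.3, 0.2, -1.4]
opening: 0.0379
grip_force: 25.0
```

>>> carry_out([
  [[0,0,0.0013],0,0.2],
  [[0,0,0],0,0.2],
  [[0,0,0],0,0.48],
  [[0,0,0],0,0.58],
  [[0,0,0],0,0.58],
  [[0,0,-0.05],0,0.58],
  [[0,0,-0.06],0,0.6],
  [[-0.009,0.039,-0.01],0,0.65],
  [[-0.012,0.045,0],0,0.65],
  [[-0.014,0.045,0],0,0.65],
  [[-0.014,0.045,0],0,0.65],
  [[-0.014,0.045,0],0,0.65],
  [[-0.014,0.045,0],0,0.65],
  [[-0.014,0.045,0],0,0.65],
  [[-0.007,0.028,0],0,0.65],
  [[0,0,0],0,0.65],
  [[0,0,0],0,0.65],
])

```text
time: 8.88
tool_pos: [0.4572, -0.013, 0.1755]
tool_rot: [-3.141, -0.0, 0.0]
contact_force: [-0.4, -0.4, 0.2]
opening: 0.0599
grip_force: 0.0
```

Run:
```python
from h import *
s=cam("side");t=cam("top")
a=s["pixels"][190:390,180:420,::-1];cv2.imwrite('pics/c4.png',np.hstack([cv2.resize(a,(480,400)),cv2.resize(t["pixels"][100:260,80:208,::-1],(320,400))]))
o=robot.observe();print(o["tool_pos"],o["tool_rot"])
```

```text
[ 0.45720025 -0.01252061  0.17535954] [-3.14145368e+00 -9.29131378e-06  1.90555452e-03]
```

View pics/c4.png

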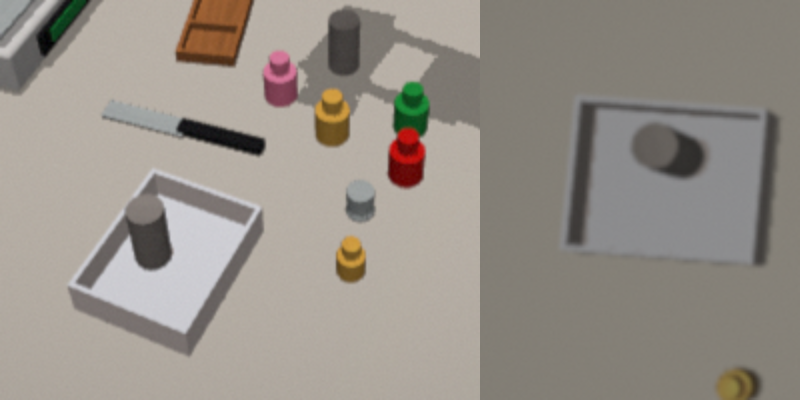

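The first cylinder stands in the pan's far half. Now the second.

>>> carry_out([
  [[0,0,0.055],0,0.65],
  [[0,0,0.055],0,0.65],
  [[0,0,0.0135],0,0.65],
  [[0,0,0],0,0.65],
  [[0,0,0],0,0.3],
  [[0,0,0],0,0.2],
  [[0,0,0],0,0.2],
  [[0,0,0],0,0.2],
  [[0,0,-0.03],0,0.2],
  [[0,0,-0.06],0,0.2],
  [[0.002,-0.02,-0.02],0,0.2],
  [[0.006,-0.045,0],0,0.2],
  [[0.006,-0.047,0],0,0.2],
  [[0.006,-0.047,0],0,0.2],
  [[0.006,-0.047,0],0,0.2],
  [[0.006,-0.047,0],0,0.2],
  [[0.006,-0.047,0],0,0.2],
  [[0.004,-0.038,0],0,0.2],
  [[0,0,0],0,0.2],
  [[0,0,0],0,0.2],
])

```text
time: 11.48
tool_pos: [0.4983, 0.324, 0.1615]
tool_rot: [3.141, 0.001, 0.001]
contact_force: [-1.1, -0.2, -2.4]
opening: 0.0375
grip_force: 24.9
```

>>> carry_out([
  [[0,0,0.03],0,0.2],
  [[0,0,0.04],0,0.2],
  [[0,0,0.025],0,0.2],
  [[0,0,0.006],0,0.2],
  [[0,0,0.003],0,0.2],
  [[0,0,0.001],0,0.2],
  [[0,0,0],0,0.2],
  [[0,0,0],0,0.48],
  [[0,0,0],0,0.58],
  [[0,0,0],0,0.58],
  [[0,0,-0.05],0,0.58],
  [[0,0,-0.06],0,0.6],
  [[-0.013,0.044,-0.01],0,0.75],
  [[-0.013,0.044,0],0,0.75],
  [[-0.013,0.044,0],0,0.75],
  [[-0.013,0.044,0],0,0.75],
  [[-0.011,0.044,0.03],0,0.75],
  [[0,0,0.02],0,0.75],
  [[0,0,0],0,0.75],
  [[0,0,0],0,0.75],
])

```text
time: 13.98
tool_pos: [0.4365, 0.105, 0.1276]
tool_rot: [-3.142, -0.001, 0.001]
contact_force: [-0.5, -0.4, -0.2]
opening: 0.0688
grip_force: 0.0
```

Run:
```python
from h import *
s=cam("side");t=cam("top")
a=s["pixels"][190:390,180:420,::-1];cv2.imwrite('pics/c5.png',np.hstack([cv2.resize(a,(480,400)),cv2.resize(t["pixels"][100:260,80:208,::-1],(320,400))]))
o=robot.observe();print(o["tool_pos"],o["tool_rot"])
```

```text
[0.43658019 0.10512164 0.1277191 ] [-3.14155605e+00 -1.80437911e-03  1.76786110e-03]
```

View pics/c5.png

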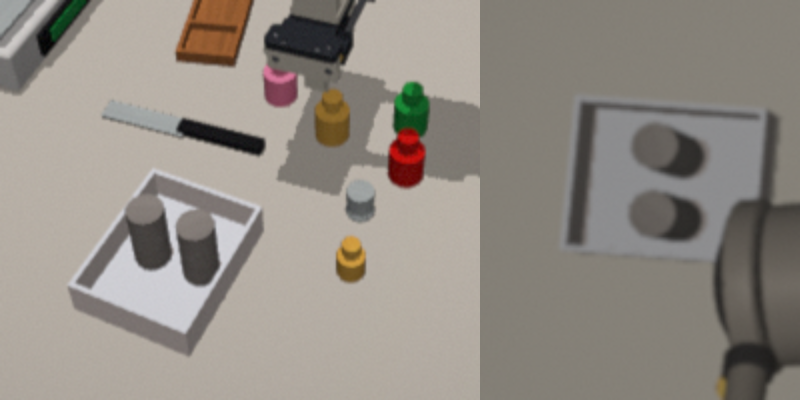

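>>> carry_out([
  [[-0.001,0,0.05],0,0.75],
  [[0,0,0.035],0,0.75],
  [[0,0,0.0087],0,0.75],
  [[0,0,0],0,0.75],
  [[0,0,0],0,0.3],
  [[0,0,0],0,0.2],
  [[0,0,0],0,0.2],
  [[0,0,0],0,0.2],
  [[0,0,0],0,0.2],
], newtons=40)

```text
time: 15.2
tool_pos: [0.4354, 0.1041, 0.0339]
tool_rot: [3.141, -0.001, 0.001]
contact_force: [-0.6, -3.8, 6.0]
opening: 0.0393
grip_force: 40.0
```

>>> carry_out([
  [[0,0,-0.03],0,0.2],
  [[0,0,-0.05],0,0.2],
  [[0,0,-0.02],0,0.2],
  [[0.025,0.019,0],0,0.2],
  [[0.035,0.027,0],0,0.2],
  [[0.035,0.027,0],0,0.2],
  [[0.035,0.027,0],0,0.2],
  [[0.035,0.027,0],0,0.2],
  [[0.025,0.019,0],0,0.2],
  [[0.013,0.009,0],0,0.2],
  [[0,0,0],0,0.2],
  [[0,0,0.04],0,0.2],
  [[0,0,0.02],0,0.2],
  [[0,0,0],0,0.2],
  [[0,0,0],0,0.2],
])

```text
time: 17.08
tool_pos: [0.6382, -0.0499, 0.0741]
tool_rot: [3.141, -0.001, 0.001]
contact_force: [0.2, 0.3, -5.2]
opening: 0.0391
grip_force: 40.0
```

Run:
```python
from h import *
s=cam("side");t=cam("top")
a=s["pixels"][120:270,220:400,::-1];cv2.imwrite('pics/c6.png',np.hstack([cv2.resize(a,(480,400)),cv2.resize(t["pixels"][80:208,270:372,::-1],(320,400))]))
o=robot.observe();print(o["tool_pos"],o["tool_rot"])
```

```text
[ 0.63865144 -0.05015646  0.07466825] [ 3.14109933e+00 -2.28331720e-03  9.93637110e-04]
```

View pics/c6.png

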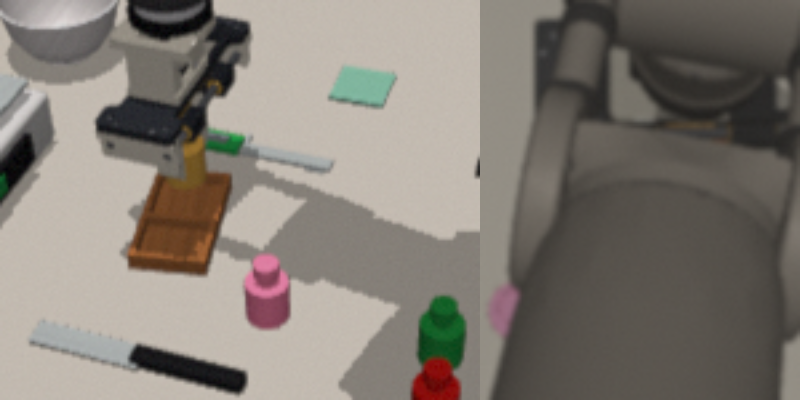

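>>> carry_out([
  [[0,0,0.02],0,0.2],
  [[0,0,0.011],0,0.2],
  [[0,0,0.003],0,0.2],
  [[0,0,0.0008],0,0.2],
  [[0,0,0],0,0.2],
])

```text
time: 17.8
tool_pos: [0.6376, -0.0501, 0.04]
tool_rot: [3.142, 0.001, 0.001]
contact_force: [-5.0, 1.3, 2.7]
opening: 0.0393
grip_force: 40.0
```

>>> carry_out([
  [[0,0,0],0,0.48],
  [[0,0,0],0,0.6],
  [[0,0,0],0,0.6],
  [[0,0,-0.04],0,0.6],
  [[0,0,-0.05],0,0.6],
  [[-0.02,-0.023,-0.03],0,0.6],
  [[-0.037,-0.043,0],0,0.6],
  [[-0.037,-0.043,0],0,0.6],
  [[-0.037,-0.043,0],0,0.6],
  [[-0.037,-0.043,0],0,0.6],
  [[-0.037,-0.043,0],0,0.6],
  [[-0.037,-0.043,0],0,0.6],
  [[-0.035,-0.041,0],0,0.6],
  [[0,0,0.04],0,0.6],
  [[0,0,0],0,0.6],
  [[0,0,0],0,0.6],
])

```text
time: 19.8
tool_pos: [0.3617, 0.2715, 0.1193]
tool_rot: [-3.141, -0.001, -0.0]
contact_force: [-0.0, -0.5, 0.3]
opening: 0.0548
grip_force: 0.0
```

Run:
```python
from h import *
s=cam("side");t=cam("top")
a=s["pixels"][120:270,220:400,::-1];b=s["pixels"][230:380,270:450,::-1];cv2.imwrite('pics/c7.png',np.hstack([cv2.resize(a,(400,333)),cv2.resize(b,(400,333))]))
o=robot.observe();print(o["tool_pos"],o["tool_rot"])
```

```text
[0.36199518 0.27147802 0.1195715 ] [-3.14067399e+00 -2.03614837e-03 -5.06808457e-04]
```

View pics/c7.png

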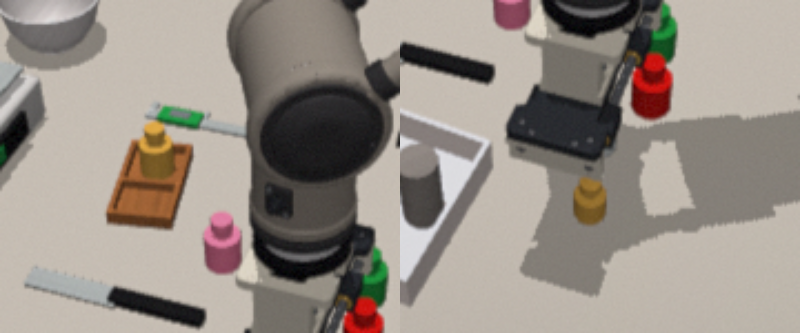

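The large weight stands in the larger (right-hand) bay. I'll turn the gripper 90° so the fingers stay clear of it when the small weight goes in.

>>> carry_out([
  [[0,0,0],-0.175,0.6],
  [[0,0,0],-0.175,0.6],
  [[0,0,0],-0.175,0.6],
  [[0,0,0],-0.175,0.6],
  [[0,0,0],-0.175,0.6],
  [[0,0,0],-0.175,0.6],
  [[0,0,0],-0.175,0.6],
  [[0,0,0],-0.175,0.6],
  [[0,0,0],-0.171,0.6],
  [[0,0,0.03],0,0.6],
  [[0,0,0],0,0.6],
  [[0,0,0],0,0.6],
], newtons=25)

```text
time: 21.4
tool_pos: [0.3615, 0.2716, 0.0894]
tool_rot: [3.14, -0.001, 1.571]
contact_force: [-0.8, 0.1, -0.4]
opening: 0.0549
grip_force: 0.0
```

>>> carry_out([
  [[0,0,0.035],0,0.6],
  [[0,0,0.018],0,0.6],
  [[0,0,0.0052],0,0.6],
  [[0,0,0],0,0.6],
  [[0,0,0],0,0.2],
  [[0,0,0],0,0.1],
  [[0,0,0],0,0.1],
  [[0,0,0],0,0.1],
  [[0,0,0],0,0.1],
])

```text
time: 22.52
tool_pos: [0.3603, 0.2715, 0.0305]
tool_rot: [-3.141, 0.0, 1.572]
contact_force: [-3.9, 0.7, 6.1]
opening: 0.0294
grip_force: 25.0
```

>>> carry_out([
  [[0,0,-0.03],0,0.1],
  [[0,0,-0.05],0,0.1],
  [[0,0,-0.02],0,0.1],
  [[-0.02,0.02,0],0,0.1],
  [[-0.036,0.037,0],0,0.1],
  [[-0.036,0.037,0],0,0.1],
  [[-0.036,0.037,0],0,0.1],
  [[-0.036,0.037,0],0,0.1],
  [[-0.036,0.037,0],0,0.1],
  [[-0.036,0.037,0],0,0.1],
  [[-0.025,0.024,0],0,0.1],
  [[0,0,0],0,0.1],
  [[0,0,0.04],0,0.1],
  [[0,0,0.02],0,0.1],
  [[0,0,0],0,0.1],
  [[0,0,0],0,0.1],
])

```text
time: 24.52
tool_pos: [0.6273, 0.0112, 0.0711]
tool_rot: [3.14, 0.0, 1.572]
contact_force: [0.2, -1.3, -2.2]
opening: 0.0289
grip_force: 25.0
```

Run:
```python
from h import *
s=cam("side")
a=s["pixels"][130:250,230:380,::-1];cv2.imwrite('pics/c8.png',cv2.resize(a,(600,480)))
o=robot.observe();print(o["tool_pos"],o["tool_rot"])
for X in[(.6265,.0104,.035),(.6265,.0104,.006)]:print((proj(s,X)-[230,130])*4)
```

```text
[0.62760796 0.01110945 0.07151477] [3.13951011e+00 2.67415310e-04 1.57219793e+00]
[217.27500202 294.31628269]
[220.93565681 328.84477963]
```

View pics/c8.png

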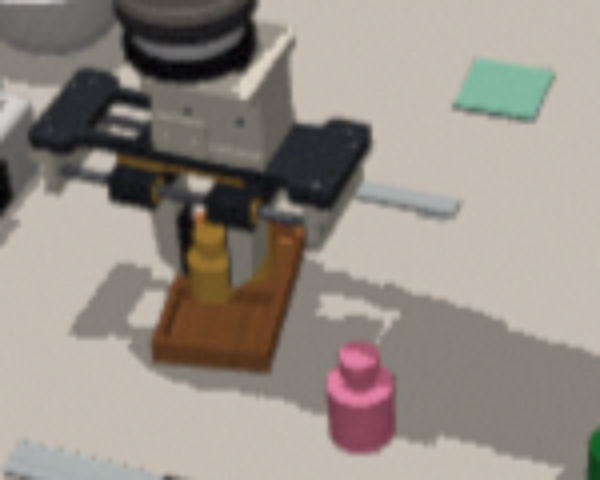

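>>> carry_out([
  [[0,0,0.02],0,0.1],
  [[0,0,0.011],0,0.1],
  [[0,0,0.003],0,0.1],
  [[0,0,0.0008],0,0.1],
  [[0,0,0],0,0.1],
])

```text
time: 25.2
tool_pos: [0.6268, 0.0109, 0.0365]
tool_rot: [-3.141, 0.0, 1.572]
contact_force: [-5.3, -0.1, 6.8]
opening: 0.0292
grip_force: 25.0
```

>>> carry_out([
  [[0,0,0],0,0.4],
  [[0,0,0],0,0.55],
  [[0,0,0],0,0.55],
  [[0,0,-0.04],0,0.55],
  [[0,0,-0.05],0,0.55],
  [[0,0,-0.03],0,0.55],
  [[-0.037,-0.049,0],0.171,0.65],
  [[0,0,0],0.171,0.65],
  [[0,0,0],0.171,0.65],
  [[0,0,0],0.171,0.65],
  [[0,0,0],0.171,0.65],
  [[0,0,0],0.172,0.65],
  [[0,0,0],0.172,0.65],
  [[0,0,0],0.172,0.65],
  [[0,0,0],0.172,0.65],
  [[0,0,0],0.171,0.65],
  [[-0.05,0,0],0,0.65],
  [[-0.05,0,0],0,0.65],
  [[0,0,0],0,0.65],
])

```text
time: 27.58
tool_pos: [0.4756, -0.0113, 0.1551]
tool_rot: [-3.142, 0.003, -0.142]
contact_force: [1.0, 0.5, 0.7]
opening: 0.0596
grip_force: 0.0
```

Run:
```python
from h import *
np.set_printoptions(precision=4,suppress=True)
o=robot.observe();print(o["tool_pos"],o["tool_rot"])
s=cam("side");t=cam("top")
a=cv2.resize(s["pixels"][130:270,220:460,::-1],(600,350));b=cv2.resize(t["pixels"][140:270,400:500,::-1],(200,350));cv2.imwrite('pics/c9.png',np.hstack([a,b]))
for n,p in(("top",t),("side",s)):
    for k,z in(("mould_center",.015),("glass_plate",0)):
        for r in robot.tip_of(p,k)[:1]: print(n,k,r["p"],world(p,r["at"],z))
print(proj(t,(.347,-.274,.03)),proj(s,(.347,-.274,.03)),(proj(s,(.347,-.274,.03))-[220,130])*2.5)
```

```text
[ 0.4756 -0.0113  0.1551] [-3.1415  0.0035 -0.142 ]
top mould_center 0.72 [ 0.3487 -0.268   0.015 ]
top glass_plate 0.78 [ 0.5347 -0.2883  0.    ]
side mould_center 0.87 [ 0.3565 -0.2779  0.015 ]
side glass_plate 0.65 [ 0.5309 -0.2893 -0.    ]
[444.4928 257.3481] [419.6406 161.1779] [499.1014  77.9447]
```

View pics/c9.png

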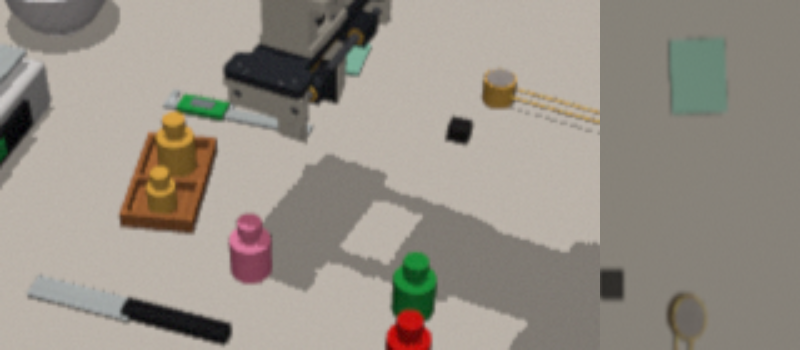

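Both weights stand in their bays. The mould top in the side crop (500,77) matches the projection of (0.347, −0.274), so I'm going for it.

>>> carry_out([
  [[-0.015,0.045,0],0,0.65],
  [[-0.015,0.047,0],0,0.65],
  [[-0.015,0.047,0],0,0.65],
  [[-0.015,0.047,0],0,0.65],
  [[-0.015,0.047,0],0,0.65],
  [[-0.015,0.0454,0.03],0,0.65],
  [[0,0,0.03],0,0.65],
  [[0,0,0.02],0,0.65],
  [[0,0,0],0,0.65],
  [[0,0,0],0,0.65],
])

```text
time: 29.12
tool_pos: [0.3511, -0.2754, 0.076]
tool_rot: [3.141, -0.001, -0.142]
contact_force: [0.2, -0.1, 0.1]
opening: 0.0598
grip_force: 0.0
```

Run:
```python
from h import *
o=robot.observe();print(o["tool_pos"],o["tool_rot"])
s=cam("side");a=s["pixels"][80:220,340:540,::-1];cv2.imwrite('pics/c10.png',cv2.resize(a,(700,490)))
```

```text
[ 0.35112605 -0.27541123  0.07596091] [ 3.14085790e+00 -7.93561808e-04 -1.41984890e-01]
```

View pics/c10.png

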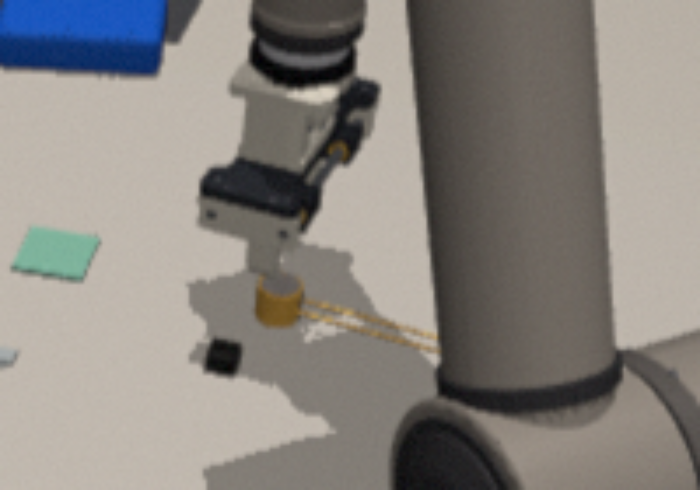

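>>> carry_out([
  [[-0.004,0,0.03],0,0.65],
  [[0,0,0.02],0,0.65],
  [[0,0,0.005],0,0.65],
  [[0,0,0],0,0.65],
  [[0,0,0],0,0.3],
  [[0,0,0],0,0.2],
  [[0,0,0],0,0.2],
  [[0,0,0],0,0.2],
  [[0,0,0],0,0.2],
], newtons=25)

```text
time: 30.3
tool_pos: [0.3467, -0.2746, 0.0208]
tool_rot: [3.141, -0.001, -0.142]
contact_force: [-1.1, 0.8, 6.1]
opening: 0.0357
grip_force: 25.0
```

>>> carry_out([
  [[0,0,-0.02],0,0.2],
  [[0,0,-0.03],0,0.2],
  [[0.02,-0.0006,-0.01],0,0.2],
  [[0.04,-0.002,0],0,0.2],
  [[0.04,-0.002,0],0,0.2],
  [[0.04,-0.002,0],0,0.2],
  [[0.03,-0.001,0],0,0.2],
  [[0.02,0,0],0,0.2],
  [[0,0,0.03],0,0.2],
  [[0,0,0],0,0.2],
  [[0,0,0],0,0.2],
])

```text
time: 31.68
tool_pos: [0.5356, -0.2938, 0.0508]
tool_rot: [3.142, 0.0, -0.142]
contact_force: [0.6, -0.2, -1.4]
opening: 0.0353
grip_force: 25.0
```

Run:
```python
from h import *
o=robot.observe();print(o["tool_pos"],o["tool_rot"])
s=cam("side");a=s["pixels"][90:210,320:490,::-1];cv2.imwrite('pics/c11.png',cv2.resize(a,(680,480),interpolation=cv2.INTER_CUBIC))
for X in[(.536,-.2935,.03),(.536,-.2935,.06),(.536,-.2935,.006)]:print((proj(s,X)-[320,90])*4)
```

```text
[ 0.53563796 -0.29383318  0.050796  ] [ 3.14158811e+00  1.26424212e-04 -1.42371866e-01]
[143.53999252 220.10810887]
[144.15488585 184.95828279]
[143.06013173 247.5389217 ]
```

View pics/c11.png

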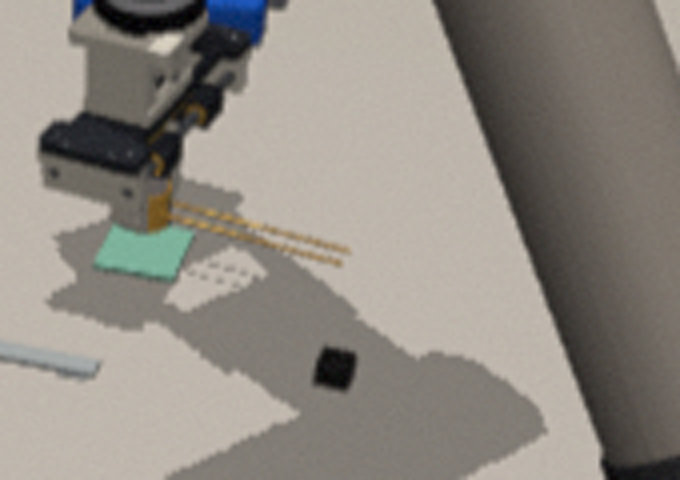

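>>> carry_out([
  [[0,0,0.012],0,0.2],
  [[0,0,0.008],0,0.2],
  [[0,0,0.003],0,0.2],
  [[0,0,0.0012],0,0.2],
  [[0,0,0],0,0.2],
  [[0,0,0],0,0.2],
])

```text
time: 32.48
tool_pos: [0.5352, -0.2935, 0.0269]
tool_rot: [-3.141, 0.001, -0.142]
contact_force: [-3.5, 1.9, 4.7]
opening: 0.0353
grip_force: 25.0
```

>>> carry_out([
  [[0,0,0],0,0.45],
  [[0,0,0],0,0.6],
  [[0,0,0],0,0.6],
  [[0,0,-0.03],0,0.6],
  [[0,0,-0.05],0,0.6],
  [[0,0,-0.06],0,0.6],
  [[-0.02,-0.045,-0.02],0,0.6],
  [[-0.02,-0.045,0],0,0.6],
  [[-0.02,-0.045,0],0,0.6],
  [[-0.02,-0.045,0],0,0.6],
  [[0,-0.045,0],0,0.6],
  [[0,0,0],0,0.6],
  [[0,0,0],0,0.6],
])

```text
time: 34.1
tool_pos: [0.4886, -0.06, 0.1863]
tool_rot: [3.141, -0.0, -0.142]
contact_force: [-0.2, -0.5, 0.3]
opening: 0.0549
grip_force: 0.0
```

Run:
```python
from h import *
np.set_printoptions(precision=4,suppress=True)
o=robot.observe();print(o["tool_pos"],o["contact_force"])
s=cam("side");t=cam("top");a=s["pixels"][90:340,220:470,::-1];b=t["pixels"][130:240,410:490,::-1];cv2.imwrite('pics/c12.png',np.hstack([cv2.resize(a,(480,480)),cv2.resize(b,(320,480),interpolation=cv2.INTER_CUBIC)]))
for n,p in(("top",t),("side",s)):
    for r in robot.tip_of(p,"mould_center")[:1]: print(n,r["p"],r["at"],world(p,r["at"],.021))
```

```text
[ 0.4886 -0.06    0.1863] [-0.2247 -0.4714  0.3373]
top 0.84 [449.2, 167.4] [ 0.5358 -0.2914  0.021 ]
side 0.57 [353.6, 145.0] [ 0.5461 -0.304   0.021 ]
```

View pics/c12.png

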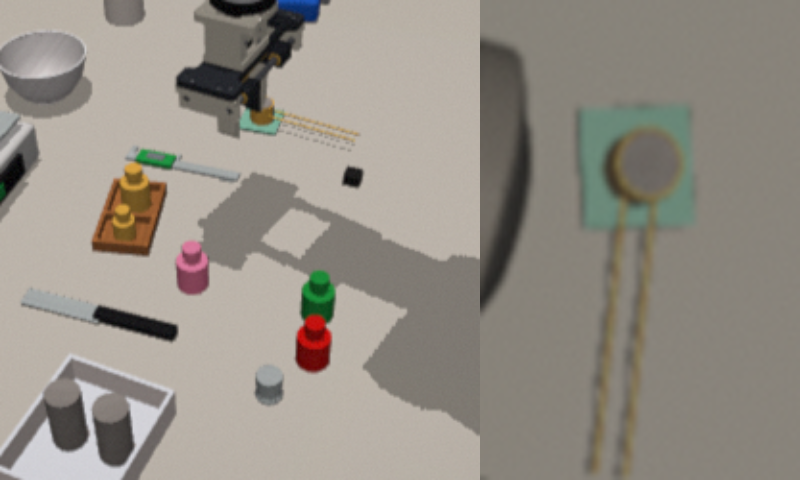

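All five things are upright in their places. The mould's top circle is at crop (648,164), against about (650,163) expected for perfect centring, so it is within about 1.5 mm. The spatula, caliper and look-alikes are undisturbed.

```bash
python3 -c "
from cell import robot
print(robot.hand_in())"
```

```text
the job is handed in; nothing more can be done
None
```

I handed the job in at about 34 s: both cement cylinders stand in the pan, each brass weight is in its own bay, and the mould is centred on the glass plate within about 1.5 mm. The gripper is open and clear of everything.

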